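Close and lock the shield on a rubber-mounted supply tray

TASK

Close the metal shield over the amber supply board: push it along its guides by its blue lip until it clicks fully home, and only then press both red push-rivets on it down until each snaps fully in. The tray is rubber-mounted and gives way under your push, so keep pressing until a rivet snaps, but do not force anything. Leave the meter, the tape and the screw box where they are.

Things in the scene. Friction and masses are not known exactly. Their poses are not given: they have to be found in the camera images.
- cradle: Fixed service cradle, blue side rails on a 200 x 290 mm black base; origin at the centre of its underside, x away from its low edge, z up. It carries a pale grey tray, 180 mm up the slope x 280 mm wide, leaning 18 degrees: its face looks up and towards the cradle's -x, the face's middle 85 mm above the bench.
- tray (a joint): How far the tray has sunk along its own normal on its soft rubber mounts, m: 0 = at rest; when pressed it gives way by several mm, differently each time and at most 0.019 (then it is hard), and comes back when released.
- lip (a point): Top edge of the shield's blue lip, middle of the outer (right-hand, -y) face that is pushed. Axes are the tray's: x up the slope, y left along the guides (closing), z out of the tray. Lip 60 mm along x, 6 mm thick, top 44 mm above the tray. The shield is a flat aluminium cover with black slots, 122 (x) x 112 mm (y), top 16 mm above the tray; the lip's outer face is flush with its right end.
- shield (a joint): How far the shield still is from home, m: 0 = fully home against its end stop, 0.090 = fully open; it closes towards the tray's +y. Over the last 12 mm it must be pushed past a spring-loaded ball (about 8 N), which then holds it home.
- rivet_low_top (a point): Middle of the top of the red cap (20 mm across) of the push-rivet nearer the tray's low edge; z out of the tray. It rides on the shield, 42 mm down the slope from the shield's middle, 81 mm left of the lip's outer face. Its black collar is 27 mm across and 3 mm high; the cap stands 13 mm above the collar when popped up and 3 mm when fully in.
- rivet_low (a joint): How far this rivet is pressed in, m: 0 = popped up, 0.010 = fully in. Its detent yields at about 13 N and then snaps in.
- rivet_high_top (a point): The same for the push-rivet nearer the tray's high edge, 42 mm up the slope from the shield's middle.
- rivet_high (a joint): How far this rivet is pressed in, m: 0 = popped up, 0.010 = fully in.
- meter: Blue handheld multimeter with a white face, lying flat, 150 x 76 x 34 mm (dial to 40 mm); origin at the centre of its underside, x along its length. Leave it alone.
- tape: Yellow tape roll lying flat, 90 mm outside, 60 mm inside, 24 mm high; origin at the centre of its underside. Leave it alone.
- screwbox: Open red box with small screws, 110 x 80 x 26 mm; origin at the centre of its underside. Leave it alone.

How it is judged:
By the outcome, as a careful person would: the job done as asked, in the order asked, and still so for the second after the job is handed in, with the robot touching nothing.
It also fails if it takes over 42 s, if anything falls off the work surface, if the arm or the gripper's body presses on something with over 40 N, if the wrist force passes 120 N, or if a joint passes its speed limit or range.

ROBOT

A 6-joint arm with a two-finger parallel gripper is mounted at the origin on the work surface. World frame = base frame: x ahead of the robot, y to its left, z up, the work surface at z = 0. Lengths are in m, angles in rad, forces in N, time in s.
With the tool pointing down it reaches from about 0.35 to 0.975 m from the base axis. Payload 4.9 kg.
Tool frame: the origin (TCP) lies at the very end of the fingers, on their centre line; the grasp point (between the pads) lies 19 mm behind it; z points along the fingers, y is the line along which they close (so a half turn about z gives the same grasp; the last joint's range is limited). The gripper opens to 85 mm and grips with 20 to 120 N. Pads are 22 mm wide; open, the fingers measure 114 mm over their backs; the gripper's body (76 mm by 85 mm) begins 54 mm behind the grasp point. The pads swing forward as they close: fully open they stand 13 mm farther back than shut.
Start: joints at [-1.378, 0.053, 1.613, -0, 1.476, -0.119], TCP at [0.192, -0.595, 0.231] pointing down, gripper open.
Joint ranges: [-3.01, 3.01], [-1.01, 2.22], [0.06, 2.58], [-1.02, 4.17], [0.09, 2.62], [-3.14, 3.14]. Speed limits (rad/s): [2.57, 2.57, 3.14, 3.14, 3.14, 3.14].

INTERFACE

Orientations are given as a rotation vector (axis times angle).
In Python, from station import get_obs, get_image, get_calibration, finish_job gives the robot as it stands.
- The arm moves only by the tool servo_tool, never from a script. Its argument "increments" is a list of rows, each a list of 5 numbers: the opening, from 0 (shut) to 1 (fully open), then the shift along the tool's x, y, z in mm, then the turn about the tool's z in degrees. In form: [[jaw, tx, ty, tz, spin], ...]. A call has 1 to 12 rows; each row shifts and turns the commanded pose from where the row before left it, along the tool's axes as they then stand; what a row does not reach is not made up. A row lasts 1/8 s, in which the tool goes at most 62.5 mm and 10.7 degrees, less where a joint would pass 70% of its speed; a pose out of reach is approached as far as the arm can. A call is refused whole if a number of a shift passes 62.5 or a number of a turn 10.7, either way. A call with a gripper value outside its range is refused whole. The fingers move at their own pace and stop on an object; "force" is the grip in N (left out, the last holds). Time passes only in rows, so rows that do not move let the fingers close. It gives the time, the measured TCP pose, the force, the opening and the grip force at its end, in the units of the state.
- get_obs(): the state, without advancing time (a new reading comes with each control period).
- get_image(name): name is "side" or "top" or "wrist"; returns the picture (420x560x3 uint8, red, green, blue); there is no depth.
- get_calibration(name): a dict with "fx", "fy", "cx", "cy" (pixels), "R" (3x3) and "t" (3): a world point X has camera coordinates R X + t; the wrist camera has in their place "mount" (4x4, takes a point from camera to tool coordinates, whose origin is the TCP and whose axes are the flange's). Camera axes: x right, y down, z forward; pixel columns grow to the right and rows downward; lengths in m; the calibration is good to about 2 mm. A picture is of the moment at which its call begins: read the wrist's pose just before it. get_calibration takes no time and is no camera call.
- finish_job(): hands the job in; it is judged then, once.
The state is a dict: "t": time; "q": joint angles; "dq": joint speeds; "effort": joint torques, N m; "tool_pos": TCP position; "tool_rot": TCP orientation; "contact_force": force on the tool from outside, world axes, zero at the start; "wrist_torque": the same for the moment, N m; "opening": finger opening in m; "grip_force": force on a finger pad.
Only numpy, scipy, OpenCV 4.12 (cv2) and the standard library are available. Lean on these libraries where they do the work, as an engineer would, in place of code of your own. Each camera call takes 0.05 s, during which the arm holds its last target. There are 200 camera calls.

## Working session

There is one attempt and no reset: what is moved stays moved. The work goes in short steps, Python scripts to look and compute and a tool call to move; the robot and the scene stay as the last step left them, time stands still between calls to the robot, and variables do not carry over. Pictures are saved under pics/ and viewed, at most 10 in all, crops included, and the job is handed in when it is done.

Besides the shell and the picture viewer there is one more tool, called as name(argument=value, ...), one argument or row to a line, values as JSON. servo_tool: Moves the arm, as the interface text tells. Its arguments: {"type":"object","properties":{"increments":{"type":"array"},"force":{"type":"number"}},"required":["increments"]}

```bash
mkdir -p pics; python3 - <<'E'
from station import *
import cv2,numpy as np
o=get_obs();print({k:np.round(v,3) for k,v in o.items()})
for n in("side","top"):
    cv2.imwrite(f"pics/{n}0.png",get_image(n)[:,:,::-1])
    c=get_calibration(n);print(n,c)
print(get_calibration("wrist"))
E
```

```text
{'t': np.float64(0.0), 'q': array([-1.378,  0.053,  1.614, -0.   ,  1.476, -0.119]), 'dq': array([-0.001,  0.   ,  0.001, -0.001, -0.001,  0.   ]), 'effort': array([-1.0000e-03, -3.9368e+01, -3.7018e+01, -0.0000e+00,  7.0000e-03,
        0.0000e+00]), 'tool_pos': array([ 0.192, -0.594,  0.23 ]), 'tool_rot': array([-3.101, -0.487,  0.   ]), 'contact_force': array([0.859, 0.039, 0.129]), 'wrist_torque': array([-0.037,  0.007, -0.044]), 'grip_force': np.float64(0.0), 'opening': np.float64(0.085)}
side {'fx': 458.4107562990527, 'fy': 458.4107562990527, 'cx': 281.2875213830424, 'cy': 210.73391122309587, 'R': array([[-0.7506217 , -0.66059959,  0.01323788],
       [-0.49499314,  0.54895063, -0.67352431],
       [ 0.43766293, -0.51211462, -0.73904653]]), 't': array([0.54026507, 0.3120994 , 1.12066704])}
top {'fx': 467.79793306945476, 'fy': 467.79793306945476, 'cx': 283.7765750247537, 'cy': 211.95120652954384, 'R': array([[-0.02636289, -0.99964568,  0.00367574],
       [-0.99153687,  0.0256811 , -0.12726006],
       [ 0.12712057, -0.00699958, -0.99186257]]), 't': array([0.11624454, 0.61909302, 1.33306446])}
{'fx': 353.2823861243073, 'fy': 353.2823861243073, 'cx': 289.5577786035151, 'cy': 207.15006759244133, 'mount': array([[-1.50418859e-04, -9.54564333e-01, -2.98004885e-01,
         7.63492359e-02],
       [ 9.99999908e-01, -2.37814696e-05, -4.28576540e-04,
         1.16630264e-03],
       [ 4.02016885e-04, -2.98004922e-01,  9.54564249e-01,
        -1.43036811e-01],
       [ 0.00000000e+00,  0.00000000e+00,  0.00000000e+00,
         1.00000000e+00]])}
```

View pics/side0.png

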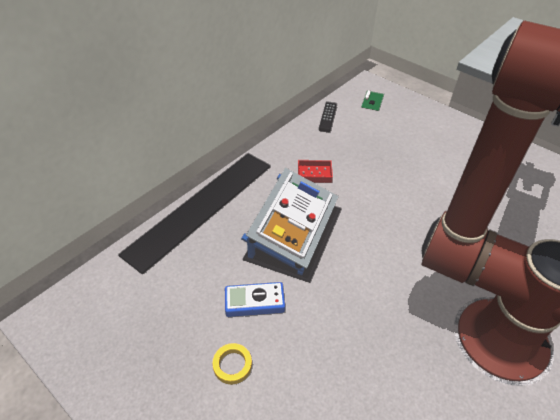

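View pics/top0.png

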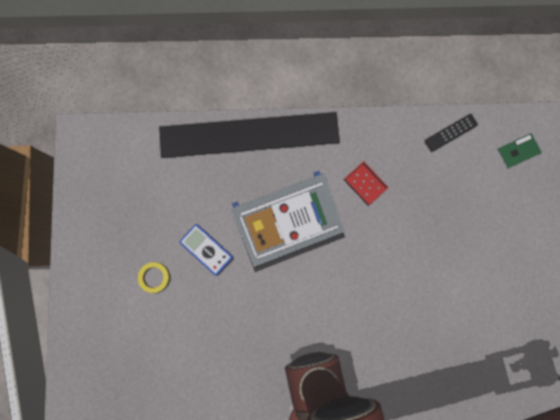

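Both views show the cradle with its low edge towards the robot. In the top view the red caps are at about (284,208) and (294,235) and the blue lip is at about (319,208). The amber board lies to the left, in the +y closing direction, and the screw box is at (366,184).

```bash
cat > h.py <<'E'
from station import *
import cv2,numpy as np
from scipy.spatial.transform import Rotation as Ro
def ray(n,u,v,o=None):
    c=get_calibration(n)
    d=np.array([(u-c["cx"])/c["fx"],(v-c["cy"])/c["fy"],1])
    if n=="wrist":
        R=Ro.from_rotvec(o["tool_rot"]).as_matrix();M=c["mount"]
        return R@M[:3,3]+o["tool_pos"],R@M[:3,:3]@d
    return -c["R"].T@c["t"],c["R"].T@d
def tri(*rs):
    A=0;b=0
    for p,d in rs:
        d=d/np.linalg.norm(d);P=np.eye(3)-np.outer(d,d);A=A+P;b=b+P@p
    X=np.linalg.solve(A,b)
    return X,[np.linalg.norm(np.cross(X-p,d/np.linalg.norm(d))) for p,d in rs]
def onz(r,z): p,d=r;return p+d*(z-p[2])/d[2]
def proj(n,X,o=None):
    c=get_calibration(n)
    if n=="wrist":
        R=Ro.from_rotvec(o["tool_rot"]).as_matrix();M=c["mount"]
        x=M[:3,:3].T@(R.T@(X-o["tool_pos"])-M[:3,3])
    else: x=c["R"]@X+c["t"]
    return np.array([c["fx"]*x[0]/x[2]+c["cx"],c["fy"]*x[1]/x[2]+c["cy"]])
def blobs(im,col,amin=15):
    h=cv2.cvtColor(im,cv2.COLOR_RGB2HSV);H,S,V=cv2.split(h)
    m={"red":((H<8)|(H>172))&(S>140)&(V>70),"blue":(H>100)&(H<128)&(S>120)&(V>50),"amber":(H>10)&(H<24)&(S>150)&(V>90)}[col]
    n,l,s,c=cv2.connectedComponentsWithStats(m.astype(np.uint8))
    return [(s[i,4],tuple(np.round(c[i],1)),tuple(s[i,:4])) for i in range(1,n) if s[i,4]>=amin]
E
python3 - <<'E'
from h import *
for n in("side","top"):
    im=cv2.imread(f"pics/{n}0.png")[:,:,::-1].copy()
    for c in("red","blue"):
        for b in blobs(im,c,8):print(n,c,[int(b[0])],[float(x) for x in b[1]],[int(x) for x in b[2]])
    crop={"side":im[165:280,235:345],"top":im[165:275,225:350]}[n]
    cv2.imwrite(f"pics/{n}0c.png",cv2.resize(crop,None,fx=5,fy=5,interpolation=cv2.INTER_CUBIC)[:,:,::-1])
E
```

```text
side red [344] [314.9, 170.9] [298, 161, 34, 17]
side red [23] [284.4, 201.0] [282, 199, 6, 5]
side red [24] [311.7, 215.9] [309, 214, 6, 5]
side blue [46] [309.2, 187.0] [301, 182, 18, 11]
side blue [20] [244.6, 237.0] [242, 234, 6, 6]
side blue [291] [253.4, 305.2] [225, 283, 60, 30]
top red [699] [365.5, 183.7] [346, 164, 40, 40]
top red [21] [283.8, 207.9] [282, 206, 5, 5]
top red [17] [293.9, 235.6] [292, 234, 5, 4]
top blue [39] [316.2, 212.0] [313, 203, 7, 19]
top blue [22] [224.4, 264.9] [217, 256, 15, 18]
```

View pics/top0c.png

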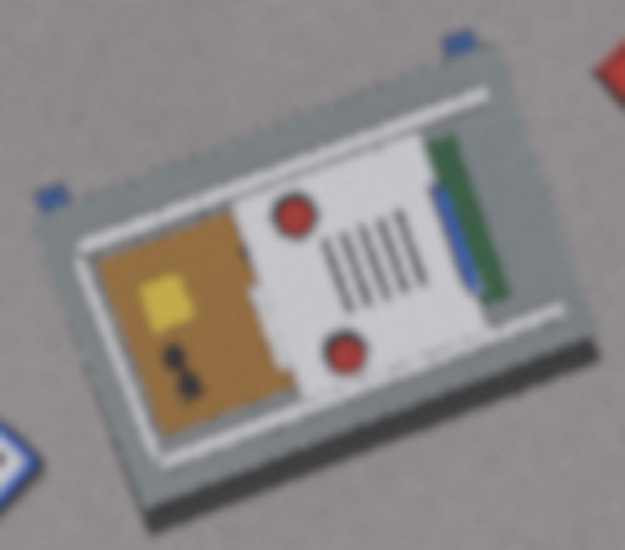

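The crop shows the shield half open. The white guides run from lower-left to upper-right, the lip is at crop (458,240) with a green board beyond it, and the tray's low edge is at the bottom.

```bash
python3 - <<'E'
from h import *
T=[(283.8,207.9),(293.9,235.6)];S=[(284.4,201.0),(311.7,215.9)]
P=[]
for i in 0,1:
    for j in 0,1:
        X,r=tri(ray("top",*T[i]),ray("side",*S[j]));print(i,j,X.round(4),np.round(r,4))
        if i==j:P.append(X)
d=P[0]-P[1];L=np.linalg.norm(d);yaw=np.arctan2(d[1],d[0]);print("dist",L,"slope",np.degrees(np.arcsin(d[2]/L)),"yaw",np.degrees(yaw))
a=np.radians(18)
ex=np.array([np.cos(a)*np.cos(yaw),np.cos(a)*np.sin(yaw),np.sin(a)]);ey=np.array([-np.sin(yaw),np.cos(yaw),0]);ez=np.cross(ex,ey)
m=(P[0]+P[1])/2
lip=m-81*1e-3*ey+.012*ez   # cap top at 16+3+13=32 above tray, lip top 44
print("lip",lip,"pred px",proj("top",lip),proj("side",lip), "end",proj("top",lip+.03*ex),proj("top",lip-.03*ex))
X,r=tri(ray("top",316.2,212),ray("side",309.2,187));print(X,r)
E
```

```text
0 0 [0.622  0.1004 0.1273] [0.0002 0.0002]
0 1 [0.59   0.0815 0.0911] [0.0409 0.0409]
1 0 [0.5735 0.0988 0.1553] [0.0385 0.0385]
1 1 [0.5467 0.0739 0.101 ] [0.0003 0.0003]
dist 0.08411525016117233 slope 18.211085944865765 yaw 19.39177277016781
lip [0.60776153 0.00951297 0.12559354] pred px [316.9504161  212.21911844] [309.54120887 186.51243322] end [313.3935611  202.12425406] [320.4751035  222.22268653]
[0.6081219  0.01125029 0.12481528] [np.float64(0.000465740067952067), np.float64(0.000465740067951987)]
```

The check holds: the caps are 84.1 mm apart on an 18.2° slope, and the predicted lip agrees with the seen lip to within 2 mm. Next I work out the approach.

```bash
cat >> h.py <<'E'
RL=np.array([.5467,.0739,.1010]);RH=np.array([.6220,.1004,.1273]);yaw=np.radians(19.4);a=np.radians(18)
ex=np.array([np.cos(a)*np.cos(yaw),np.cos(a)*np.sin(yaw),np.sin(a)]);ey=np.array([-np.sin(yaw),np.cos(yaw),0]);ez=np.cross(ex,ey)
LIP=np.array([.6080,.0100,.1255])
def shift(T):
    o=get_obs();R=Ro.from_rotvec(o["tool_rot"]).as_matrix()
    print("t",round(float(o["t"]),2),"pos",o["tool_pos"].round(4),"yaw",np.degrees(np.arctan2(R[1,0],R[0,0])).round(2),"f",o["contact_force"].round(1),"shift mm",((T-o["tool_pos"])@R*1e3).round(1))
E
python3 -c "
from h import *
T=LIP-.045*ey;T[2]=.20;shift(T)"
```

```text
t 0.1 pos [ 0.1916 -0.5943  0.2302] yaw 17.87 f [-0.2 -0.4 -0.1] shift mm [ 582.9 -402.4   31. ]
```

servo_tool(
  increments=[
    [0,48.6,-33.5,0,0],
    [0,48.6,-33.5,0,0],
    [0,48.6,-33.5,0,0],
    [0,48.6,-33.5,0,0],
    [0,48.6,-33.5,0,0],
    [0,48.6,-33.5,0,0],
    [0,48.6,-33.5,0,0],
    [0,48.6,-33.5,0,0],
    [0,48.6,-33.5,4,0],
    [0,48.6,-33.5,6,0],
    [0,48.6,-33.5,10,0],
    [0,48.6,-33.5,10,-1.5],
  ],
)

```text
t: 1.6
tool_pos: [0.6243, -0.0315, 0.2006]
tool_rot: [3.096, 0.53, -0.001]
contact_force: [0.9, -0.8, 0.1]
opening: 0.0
grip_force: 0.0
```

servo_tool(
  increments=[
    [0,0,0,0,0],
    [0,0,0,0,0],
  ],
)

```text
t: 1.85
tool_pos: [0.6231, -0.0333, 0.2007]
tool_rot: [3.097, 0.529, -0.002]
contact_force: [-0.1, -0.8, -0.0]
opening: 0.0003
grip_force: 0.0
```

```bash
python3 -c "
from h import *
T=LIP-.040*ey;T[2]=.107;shift(T)
cv2.imwrite('pics/w1.png',get_image('wrist')[:,:,::-1])"
```

```text
t 1.85 pos [ 0.6231 -0.0333  0.2007] yaw 19.39 f [-0.1 -0.8 -0. ] shift mm [ 0.2 -5.8 93.7]
```

View pics/w1.png

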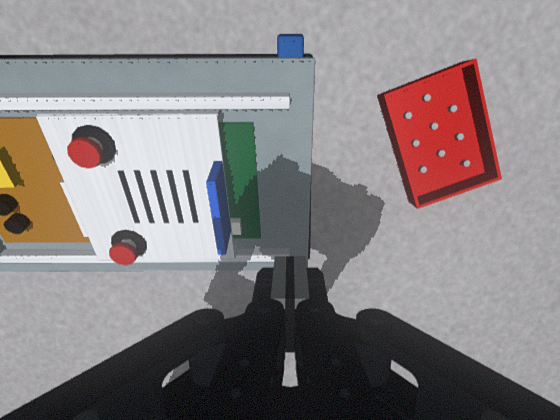

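The wrist view shows the tool just right of the lip. The lip's outer face is near (226,205), the red caps are at (85,153) and (123,254), and the space over the green strip is free. I'll cross-check the model by projecting it into this view.

```bash
python3 -c "
from h import *
o=get_obs();im=cv2.imread('pics/w1.png')[:,:,::-1].copy()
for X in(RL,RH,LIP,LIP+.03*ex,LIP-.03*ex):print(proj('wrist',X,o).round(1))
for c in('red','blue'):
  for b in blobs(im,c,80):print(c,int(b[0]),[float(x) for x in b[1]],[int(x) for x in b[2]])
"
```

```text
[119.2 253.7]
[ 80.6 152.9]
[217.  218.3]
[211.  178.9]
[222.1 252.3]
red 9582 [440.5, 131.5] [384, 59, 118, 149]
red 663 [83.1, 153.1] [68, 139, 32, 29]
red 343 [121.7, 254.9] [110, 246, 25, 19]
blue 570 [290.0, 45.4] [277, 34, 27, 24]
blue 736 [215.5, 206.5] [206, 161, 20, 93]
```

servo_tool(
  increments=[
    [0,0,0,30,0],
    [0,0,0,30,0],
    [0,0,0,20,0],
    [0,0,0,13,0],
    [0,0,0,0,0],
    [0,0,0,0,0],
  ],
)

```text
t: 2.65
tool_pos: [0.6243, -0.0335, 0.1096]
tool_rot: [3.096, 0.528, 0.003]
contact_force: [-0.5, 0.1, 0.7]
opening: 0.0
grip_force: 0.0
```

servo_tool(
  increments=[
    [0,0,-10,2,0],
    [0,0,-10,0,0],
    [0,0,-6,0,0],
    [0,0,-5,0,0],
    [0,0,-5,0,0],
  ],
)

```text
t: 3.28
tool_pos: [0.6116, 0.0006, 0.1065]
tool_rot: [3.096, 0.528, 0.001]
contact_force: [0.9, -1.4, 0.0]
opening: -0.0
grip_force: 0.8
```

servo_tool(
  increments=[
    [0,0,-6,0,0],
    [0,0,-6,0,0],
    [0,0,-6,0,0],
    [0,0,-6,0,0],
    [0,0,-6,0,0],
  ],
)

```text
t: 3.9
tool_pos: [0.6014, 0.0293, 0.1064]
tool_rot: [3.097, 0.528, -0.0]
contact_force: [0.5, -1.4, 1.4]
opening: -0.0002
grip_force: 0.9
```

servo_tool(
  increments=[
    [0,0,-6,0,0],
    [0,0,-6,0,0],
    [0,0,-6,0,0],
    [0,0,-6,0,0],
    [0,0,-5,0,0],
  ],
)

```text
t: 4.53
tool_pos: [0.5918, 0.0567, 0.1063]
tool_rot: [-3.097, -0.529, 0.0]
contact_force: [-0.5, -2.2, 0.6]
opening: -0.0002
grip_force: 0.8
```

```bash
python3 -c "
from h import *
shift(LIP)
for i,n in enumerate(('top','side')):
  im=get_image(n);cv2.imwrite(f'pics/{n}2.png',im[:,:,::-1])
  for b in blobs(im,'red',8)+blobs(im,'blue',8)+blobs(im,'amber',10):print(n,int(b[0]),[float(x) for x in b[1]])
im=cv2.imread('pics/top2.png')[165:275,225:350]
cv2.imwrite('pics/top2c.png',cv2.resize(im,None,fx=5,fy=5,interpolation=cv2.INTER_CUBIC))"
```

```text
t 4.53 pos [0.5918 0.0567 0.1063] yaw 19.37 f [-0.5 -2.2  0.6] shift mm [ -0.2  49.4 -19.2]
top 718 [365.3, 183.5]
top 21 [262.0, 216.0]
top 22 [272.5, 243.7]
top 23 [224.5, 264.8]
side 180 [324.8, 170.5]
side 25 [275.6, 217.8]
side 24 [303.7, 232.9]
side 51 [301.0, 202.3]
side 20 [244.6, 237.0]
side 281 [253.7, 305.1]
side 130 [281.4, 239.7]
side 10 [221.1, 355.5]
side 13 [221.0, 377.6]
```

View pics/top2c.png

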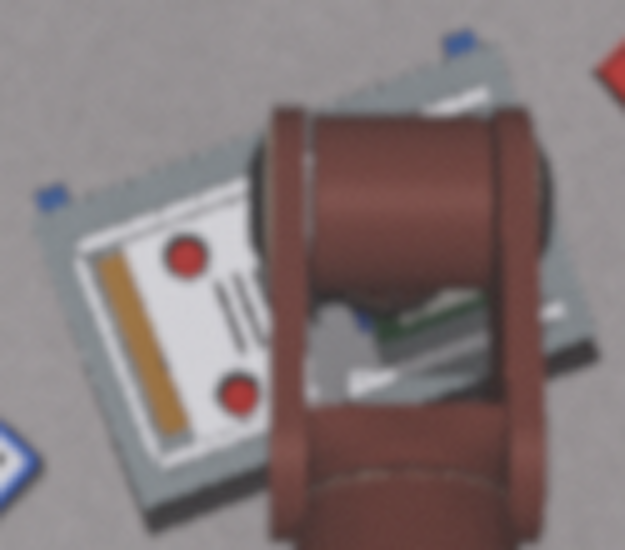

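The caps have moved about 63 mm along the guides. A strip of amber board about 20 mm wide is still exposed between the shield and the left stop, so I keep pushing, slower now.

servo_tool(
  increments=[
    [0,0,-3,0,0],
    [0,0,-3,0,0],
    [0,0,-3,0,0],
    [0,0,-2,0,0],
  ],
)

```text
t: 5.12
tool_pos: [0.5888, 0.0653, 0.1063]
tool_rot: [3.093, 0.528, 0.001]
contact_force: [3.2, -9.6, -1.5]
opening: 0.0001
grip_force: 4.6
```

servo_tool(
  increments=[
    [0,0,-2,0,0],
    [0,0,-2,0,0],
    [0,0,-2,0,0],
  ],
)

```text
t: 5.5
tool_pos: [0.587, 0.0702, 0.1063]
tool_rot: [3.093, 0.527, 0.002]
contact_force: [2.7, -6.8, -2.4]
opening: -0.0002
grip_force: 3.2
```

servo_tool(
  increments=[
    [0,0,-2,0,0],
    [0,0,-2,0,0],
  ],
)

```text
t: 5.75
tool_pos: [0.5853, 0.0751, 0.1063]
tool_rot: [3.094, 0.528, 0.001]
contact_force: [2.9, -8.6, -2.6]
opening: 0.0001
grip_force: 4.8
```

servo_tool(
  increments=[
    [0,0,-1.5,0,0],
    [0,0,-1.5,0,0],
  ],
)

```text
t: 6.0
tool_pos: [0.5853, 0.0753, 0.1064]
tool_rot: [3.088, 0.527, 0.003]
contact_force: [5.2, -16.9, -3.2]
opening: -0.0
grip_force: 8.9
```

servo_tool(
  increments=[
    [0,0,-1.5,0,0],
    [0,0,-1.5,0,0],
  ],
)

```text
t: 6.25
tool_pos: [0.5852, 0.0755, 0.1065]
tool_rot: [3.083, 0.526, 0.005]
contact_force: [9.3, -25.8, -5.3]
opening: -0.0
grip_force: 13.3
```

The finger has stopped against a hard stop, with the force rising and no travel. I back off, lift clear and verify.

servo_tool(
  increments=[
    [0,0,8,0,0],
    [0,0,8,0,0],
    [0,0,8,-20,0],
    [0,0,20,-40,0],
    [0,0,30,-20,0],
    [0,0,0,0,0],
    [0,0,0,0,0],
  ],
)

```text
t: 7.12
tool_pos: [0.6072, 0.0126, 0.1864]
tool_rot: [-3.096, -0.528, 0.001]
contact_force: [-0.8, 0.1, -1.5]
opening: -0.0001
grip_force: 0.0
```

```bash
python3 -c "
from h import *
o=get_obs();shift(LIP)
for n in('top','side','wrist'):
  im=get_image(n);cv2.imwrite(f'pics/{n}3.png',im[:,:,::-1])
  for b in blobs(im,'red',8)+blobs(im,'blue',8)+blobs(im,'amber',10):print(n,int(b[0]),[float(x) for x in b[1]],[int(x) for x in b[2]])
"
```

```text
t 7.12 pos [0.6072 0.0126 0.1864] yaw 19.37 f [-0.8  0.1 -1.5] shift mm [-0.1  2.7 60.9]
top 556 [368.9, 183.8] [355, 164, 31, 40]
top 20 [255.2, 218.8] [253, 217, 5, 5]
top 18 [266.0, 246.3] [264, 245, 5, 4]
top 14 [222.1, 267.6] [217, 263, 10, 11]
side 323 [315.7, 171.2] [298, 161, 34, 17]
side 26 [272.8, 222.5] [270, 220, 6, 6]
side 24 [300.9, 238.0] [298, 236, 6, 5]
side 72 [299.1, 207.1] [289, 201, 21, 13]
side 13 [293.2, 209.4] [288, 206, 12, 8]
side 20 [244.6, 237.0] [242, 234, 6, 6]
side 284 [253.6, 305.1] [225, 283, 60, 30]
side 10 [221.1, 355.5] [219, 351, 7, 10]
side 10 [241.1, 352.9] [237, 350, 8, 8]
side 13 [221.0, 377.6] [215, 373, 13, 8]
wrist 10718 [507.0, 132.9] [441, 57, 119, 157]
wrist 654 [11.0, 157.3] [0, 140, 26, 33]
wrist 387 [63.0, 264.0] [50, 254, 28, 20]
wrist 694 [367.6, 41.6] [352, 30, 32, 24]
wrist 872 [153.1, 214.5] [139, 166, 30, 98]
```

View pics/wrist3.png

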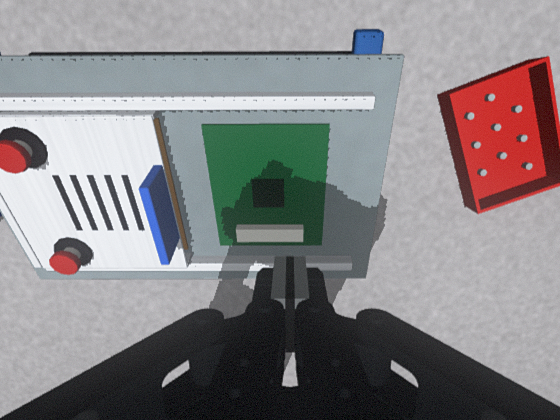

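The wrist view shows the shield against the left end with the amber board covered and the lip at (153,214). Travel through the ball zone was about 11 mm before the hard stop, so the shield is home. Next I locate the rivets again.

```bash
python3 -c "
from h import *
o=get_obs()
H,r1=tri(ray('top',255.2,218.8),ray('side',272.8,222.5),ray('wrist',11.0,157.3,o))
L,r2=tri(ray('top',266,246.3),ray('side',300.9,238),ray('wrist',63,264,o))
print(H,r1,L,r2,(H-L)@ex,(H-L)@ey,(H-L)@ez,'travel',(H-RH)@ey,(L-RL)@ey,(H-RH)@ez,(L-RL)@ez,(L-RL)@ex)
for X in (H,L): T=X.copy();T[2]=.165;shift(T)
"
```

```text
[0.59420372 0.17847643 0.12562263] [np.float64(0.0010210755117040385), np.float64(0.0006464361490456534), np.float64(0.0008836999451785518)] [0.51891273 0.15208937 0.1006927 ] [np.float64(0.00041633689606581997), np.float64(0.0005123236437883628), np.float64(0.0008919780356760358)] 0.0835799395028472 -0.0001198699153734939 -0.0009438909399357258 travel 0.08287629726024975 0.08297983438039182 -0.0015074760158013199 -0.00021867857294381612 -0.0003214205174729314
t 7.28 pos [0.6066 0.0129 0.185 ] yaw 19.42 f [ 0.3  0.5 -0.2] shift mm [  43.4 -160.2   20.1]
t 7.28 pos [0.6066 0.0129 0.185 ] yaw 19.42 f [ 0.3  0.5 -0.2] shift mm [ -36.4 -160.4   20.3]
```

servo_tool(
  increments=[
    [0,-11.1,-40,0,0],
    [0,-11.1,-40,0,0],
    [0,-11.1,-40,0,0],
    [0,-11.1,-40.4,20,0],
    [0,0,0,25,0],
    [0,0,0,20,0],
    [0,0,0,6,0],
    [0,0,0,0,0],
    [0,0,0,0,0],
  ],
)

```text
t: 8.4
tool_pos: [0.5134, 0.1484, 0.1164]
tool_rot: [3.097, 0.527, 0.003]
contact_force: [-0.2, -0.8, 0.8]
opening: 0.0
grip_force: 0.0
```

```bash
python3 -c "
from h import *
shift(np.array([.5189,.1521,.1007]))
im=get_image('wrist');cv2.imwrite('pics/w4.png',im[:,:,::-1])
im=get_image('side')[190:270,250:340];cv2.imwrite('pics/s4.png',cv2.resize(im,None,fx=5,fy=5,interpolation=cv2.INTER_CUBIC)[:,:,::-1])"
```

```text
t 8.4 pos [0.5134 0.1484 0.1164] yaw 19.33 f [-0.2 -0.8  0.8] shift mm [ 6.4 -1.7 15.7]
```

View pics/w4.png

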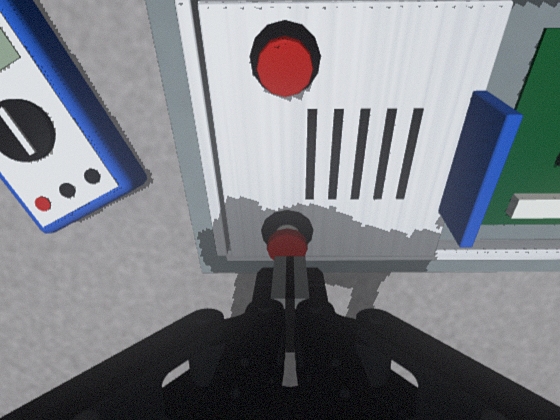

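The fingertip is lined up over the low cap (cap at about (288,245), tool axis at column 290). I'll descend and press along the tray normal.

servo_tool(
  increments=[
    [0,0,-1,6,0],
    [0,0,0,4,0],
    [0,0,0,2,0],
    [0,0,0,2,0],
  ],
)

```text
t: 9.0
tool_pos: [0.5122, 0.1496, 0.1016]
tool_rot: [-3.097, -0.528, 0.0]
contact_force: [-2.1, -0.9, 4.2]
opening: -0.0002
grip_force: 2.5
```

servo_tool(
  increments=[
    [0,0.6,0,2,0],
    [0,0.6,0,2,0],
  ],
)

```text
t: 9.25
tool_pos: [0.5133, 0.15, 0.0981]
tool_rot: [3.097, 0.529, -0.001]
contact_force: [-4.7, -1.0, 6.9]
opening: -0.0003
grip_force: 4.0
```

servo_tool(
  increments=[
    [0,0.6,0,2,0],
    [0,0.6,0,2,0],
  ],
)

```text
t: 9.5
tool_pos: [0.5144, 0.1504, 0.0946]
tool_rot: [3.097, 0.529, -0.001]
contact_force: [-6.6, -1.3, 10.1]
opening: 0.0
grip_force: 5.6
```

servo_tool(
  increments=[
    [0,0.2,0,2,0],
    [0,0.2,0,2,0],
  ],
)

```text
t: 9.75
tool_pos: [0.5154, 0.1506, 0.0912]
tool_rot: [-3.097, -0.529, -0.001]
contact_force: [-4.1, -0.7, 8.1]
opening: 0.0
grip_force: 4.9
```

servo_tool(
  increments=[
    [0,0.4,0,2,0],
    [0,0.4,0,2,0],
  ],
)

```text
t: 10.0
tool_pos: [0.5166, 0.1511, 0.0873]
tool_rot: [-3.096, -0.528, -0.003]
contact_force: [-4.3, -0.6, 10.9]
opening: 0.0002
grip_force: 5.5
```

servo_tool(
  increments=[
    [0,0.5,0,2,0],
  ],
)

```text
t: 10.12
tool_pos: [0.5171, 0.1513, 0.0856]
tool_rot: [-3.096, -0.529, -0.003]
contact_force: [-4.9, 0.4, 11.8]
opening: -0.0004
grip_force: 6.4
```

servo_tool(
  increments=[
    [0,0.5,0,2,0],
  ],
)

```text
t: 10.25
tool_pos: [0.5176, 0.1514, 0.0839]
tool_rot: [-3.096, -0.529, -0.003]
contact_force: [-5.4, 0.5, 13.5]
opening: -0.0
grip_force: 7.2
```

servo_tool(
  increments=[
    [0,0.5,0,2,0],
  ],
)

```text
t: 10.38
tool_pos: [0.5182, 0.1516, 0.0822]
tool_rot: [-3.096, -0.529, -0.003]
contact_force: [-6.7, -0.2, 15.7]
opening: 0.0001
grip_force: 8.1
```

servo_tool(
  increments=[
    [0,0.5,0,2,0],
  ],
)

```text
t: 10.5
tool_pos: [0.5187, 0.1518, 0.0805]
tool_rot: [-3.096, -0.529, -0.003]
contact_force: [-7.0, -0.1, 17.2]
opening: 0.0001
grip_force: 8.9
```

servo_tool(
  increments=[
    [0,0.5,0,2,0],
  ],
)

```text
t: 10.62
tool_pos: [0.5192, 0.152, 0.0788]
tool_rot: [-3.096, -0.529, -0.003]
contact_force: [-7.9, -0.4, 19.4]
opening: -0.0001
grip_force: 9.8
```

The normal force is well past 13 N and there was a drop on the way, so it has probably snapped. I release along the normal and look.

servo_tool(
  increments=[
    [0,-3,0,-10,0],
    [0,-5,0,-15,0],
    [0,-10,0,-30,0],
    [0,-10,0,-30,0],
    [0,0,0,0,0],
    [0,0,0,0,0],
  ],
)

```text
t: 11.38
tool_pos: [0.491, 0.1421, 0.1593]
tool_rot: [3.097, 0.528, -0.002]
contact_force: [-0.4, -0.4, 0.4]
opening: -0.0
grip_force: 0.0
```

```bash
python3 -c "
from h import *
o=get_obs();shift(np.array([.5942,.1785,.1256]))
L=np.array([.5189,.1521,.1007]);H=np.array([.5942,.1785,.1256])
for n in('side','wrist'):
  im=get_image(n);cv2.imwrite(f'pics/{n}5.png',im[:,:,::-1])
  for b in blobs(im,'red',8):print(n,int(b[0]),[float(x) for x in b[1]],[int(x) for x in b[2]])
  for X in(H,L,H-.01*ez,L-.01*ez):print(proj(n,X,o).round(1))
"
```

```text
t 11.38 pos [0.491  0.1421 0.1593] yaw 19.36 f [-0.4 -0.4  0.4] shift mm [ 1.094e+02 -1.000e-01  3.360e+01]
side 43 [300.1, 169.0] [298, 164, 5, 12]
side 26 [272.8, 222.5] [270, 220, 6, 6]
side 34 [300.0, 239.5] [297, 237, 7, 6]
[272.9 222.8]
[301.1 237.9]
[271.8 224.8]
[299.8 239.9]
wrist 1592 [289.3, 19.5] [267, 0, 45, 44]
wrist 112 [75.6, 156.7] [70, 151, 12, 12]
wrist 664 [289.9, 173.1] [275, 160, 31, 28]
[286.9  19.7]
[287.5 180.6]
[287.   16.6]
[287.5 172. ]
```

View pics/wrist5.png

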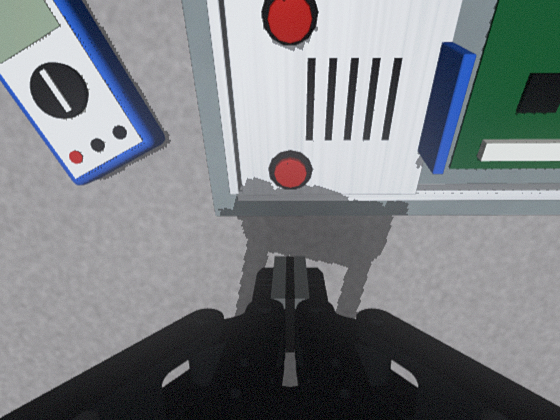

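The low cap now matches its fully-in position in both views (side 239.5 against 239.9 predicted). The high cap is still up, at (289,20), so that's next.

servo_tool(
  increments=[
    [0,35,0,0,0],
    [0,35,0,0,0],
    [0,33,-0.5,0,0],
    [0,0,0,15,0],
    [0,0,0,10,0],
    [0,0,0,4,0],
    [0,0,0,2,0],
    [0,0,0,0,0],
  ],
)

```text
t: 12.48
tool_pos: [0.5884, 0.1768, 0.1297]
tool_rot: [-3.097, -0.528, -0.001]
contact_force: [-0.3, -0.3, 1.1]
opening: 0.0003
grip_force: 0.0
```

servo_tool(
  increments=[
    [0,0.4,0,2,0],
    [0,0.4,0,2,0],
  ],
)

```text
t: 12.72
tool_pos: [0.5899, 0.1772, 0.1268]
tool_rot: [3.097, 0.528, 0.003]
contact_force: [-2.4, 0.2, 5.6]
opening: -0.0002
grip_force: 3.0
```

servo_tool(
  increments=[
    [0,0.4,0,2,0],
    [0,0.4,0,2,0],
  ],
)

```text
t: 12.98
tool_pos: [0.5909, 0.1776, 0.1234]
tool_rot: [3.097, 0.529, 0.003]
contact_force: [-3.3, 0.1, 7.8]
opening: 0.0004
grip_force: 4.6
```

servo_tool(
  increments=[
    [0,0.4,0,2,0],
    [0,0.4,0,2,0],
  ],
)

```text
t: 13.22
tool_pos: [0.5919, 0.1779, 0.1202]
tool_rot: [-3.097, -0.529, -0.004]
contact_force: [-3.5, -0.3, 11.3]
opening: -0.0001
grip_force: 5.8
```

servo_tool(
  increments=[
    [0,0.5,0,2,0],
  ],
)

```text
t: 13.35
tool_pos: [0.5925, 0.1781, 0.1184]
tool_rot: [3.097, 0.529, 0.005]
contact_force: [-3.9, -0.4, 10.3]
opening: 0.0
grip_force: 5.6
```

servo_tool(
  increments=[
    [0,0.5,0,2,0],
  ],
)

```text
t: 13.48
tool_pos: [0.5932, 0.1784, 0.1159]
tool_rot: [-3.097, -0.528, -0.006]
contact_force: [-2.3, -0.1, 9.6]
opening: -0.0005
grip_force: 4.3
```

servo_tool(
  increments=[
    [0,0.5,0,2,0],
  ],
)

```text
t: 13.6
tool_pos: [0.5937, 0.1786, 0.1142]
tool_rot: [-3.097, -0.528, -0.006]
contact_force: [-2.9, -0.9, 10.5]
opening: 0.0001
grip_force: 5.4
```

servo_tool(
  increments=[
    [0,0.5,0,2,0],
  ],
)

```text
t: 13.72
tool_pos: [0.5942, 0.1788, 0.1125]
tool_rot: [-3.097, -0.529, -0.006]
contact_force: [-3.8, 0.4, 12.1]
opening: 0.0001
grip_force: 6.2
```

servo_tool(
  increments=[
    [0,0.5,0,2,0],
  ],
)

```text
t: 13.85
tool_pos: [0.5947, 0.179, 0.1109]
tool_rot: [-3.097, -0.529, -0.006]
contact_force: [-3.7, 1.0, 13.9]
opening: 0.0
grip_force: 7.0
```

servo_tool(
  increments=[
    [0,0.5,0,2,0],
  ],
)

```text
t: 13.98
tool_pos: [0.5953, 0.1791, 0.1093]
tool_rot: [-3.097, -0.529, -0.006]
contact_force: [-5.5, -1.3, 15.9]
opening: -0.0002
grip_force: 7.8
```

servo_tool(
  increments=[
    [0,0.5,0,2,0],
    [0,0.5,0,2,0],
  ],
)

```text
t: 14.22
tool_pos: [0.5963, 0.1795, 0.1059]
tool_rot: [-3.097, -0.529, -0.006]
contact_force: [-7.4, -1.3, 17.5]
opening: 0.0005
grip_force: 9.5
```

servo_tool(
  increments=[
    [0,-3,0,-10,0],
    [0,-5,0,-15,0],
    [0,-15,0,-30,0],
    [0,-30,0,-30,0],
    [0,-30,0,0,0],
    [0,-20,0,0,0],
    [0,0,0,0,0],
    [0,0,0,0,0],
  ],
)

```text
t: 15.22
tool_pos: [0.4977, 0.1449, 0.1863]
tool_rot: [-3.097, -0.528, -0.001]
contact_force: [0.1, 0.4, -0.3]
opening: 0.0002
grip_force: 0.0
```

```bash
python3 -c "
from h import *
o=get_obs();shift(LIP)
L=np.array([.5189,.1521,.1007]);H=np.array([.5942,.1785,.1256])
for n in('side','wrist','top'):
  im=get_image(n);cv2.imwrite(f'pics/{n}6.png',im[:,:,::-1])
  for b in blobs(im,'red',8)+blobs(im,'blue',30):print(n,int(b[0]),[float(x) for x in b[1]],[int(x) for x in b[2]])
  for X in(H,L,H-.01*ez,L-.01*ez,LIP+.083*ey):print(proj(n,X,o).round(1))
"
```

```text
t 15.22 pos [0.4977 0.1449 0.1863] yaw 19.36 f [ 0.1  0.4 -0.3] shift mm [ 59.3 163.8  60.9]
side 11 [298.6, 163.5] [298, 161, 2, 7]
side 33 [271.9, 224.4] [269, 222, 7, 6]
side 31 [299.7, 239.5] [297, 237, 6, 6]
side 68 [295.1, 207.3] [288, 201, 18, 16]
side 279 [253.5, 305.0] [225, 283, 60, 30]
[272.9 222.8]
[301.1 237.9]
[271.8 224.8]
[299.8 239.9]
[299.  206.6]
wrist 1105 [289.9, 41.8] [272, 22, 37, 40]
wrist 88 [96.8, 160.9] [92, 156, 11, 11]
wrist 436 [289.9, 174.6] [277, 164, 28, 22]
wrist 107 [7.7, 5.0] [0, 0, 20, 14]
wrist 3863 [107.3, 84.4] [0, 0, 168, 186]
wrist 1873 [427.9, 109.4] [413, 65, 34, 112]
[288.   45.8]
[288.3 182.1]
[288.1  42. ]
[288.3 174.6]
[430.6 128.5]
top 705 [365.4, 183.6] [346, 164, 40, 40]
top 24 [255.2, 218.2] [253, 216, 6, 6]
[255.6 218.7]
[266.1 246.4]
[255.4 218.1]
[265.8 245.6]
[288.6 222.9]
```

View pics/wrist6.png

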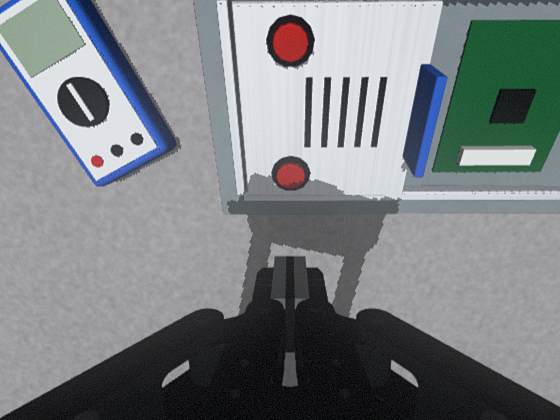

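Both caps match the fully-in predictions (wrist rows 41.8 and 174.6 against 42.0 and 174.6). The shield is still home, the arm is clear, and the meter and screw box haven't moved.

```bash
python3 -c "
from station import *
print(finish_job())"
```

```text
the job is handed in; nothing more can be done
None
```

The job is handed in at about 15 s of the 42 s: the shield was pushed to its end stop, then both rivets were pressed fully in (camera-checked), and the meter, tape and screw box were not touched.

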